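# Lock the gear-hub ring

## Robot

A 7-joint arm with a two-finger parallel gripper is mounted at the origin on the work surface. World frame = base frame: x ahead of the robot, y to its left, z up, the work surface at z = 0. Lengths are in m, angles in rad, forces in N, time in s.
With the tool pointing down it reaches from about 0.425 to 0.95 m from the base axis. Payload 16.7 kg.
Tool frame: the origin (TCP) lies midway between the tips of the shut fingers; the grasp point (between the pads) lies 19 mm behind it; z points along the fingers, y is the line along which they close (so a half turn about z gives the same grasp; the last joint's range is limited). The gripper opens to 94 mm and grips with 3 to 60 N. Pads are 16 mm wide; open, the fingers measure 119 mm over their backs; the gripper's body (75 mm by 177 mm) begins 78 mm behind the grasp point.
Start: joints at [-1.431, 0.426, 0.074, 1.606, -0.034, 1.111, -0.067], TCP at [0.192, 0.647, 0.205] pointing down, gripper open.
Joint ranges: [-2.85, 2.85], [-0.5, 2.14], [-1.23, 1.37], [0.21, 2.46], [-1.02, 4.16], [0.16, 2.05], [-2.73, 2.73]. Speed limits (rad/s): [1.89, 1.89, 2.39, 2.39, 3.01, 3.01, 3.01].

## Interface

Orientations are given as a unit quaternion [x, y, z, w].
In Python, from plant import manip gives the robot as it stands.
- The arm moves only by the tool play_rows, never from a script. Its argument "deltas" is a list of rows, each a list of 3 entries, a list of its own where there are three numbers: the shift along the tool's x, y, z in m, then the turn, a rotation vector about the tool's x, y, z in rad, then the closure in counts, from 0 (fully open) to 255 (shut). A call has 1 to 12 rows; each row shifts and turns the commanded pose from where the row before left it, along the tool's axes as they then stand; what a row does not reach is not made up. A row lasts 1/10 s, in which the tool goes at most 50 mm and 8.59 degrees, less where a joint would pass 70% of its speed; a pose out of reach is approached as far as the arm can. A call is refused whole if a number of a shift passes 0.05 or a number of a turn 0.15, either way. A call with a gripper value outside its range is refused whole. The fingers move at their own pace and stop on an object; the grip force is fixed at half the most. Time passes only in rows, so rows that do not move let the fingers close. It gives the time, the measured TCP pose, the force, the opening and the grip force at its end, in the units of the state.
- manip.read_state(): the state, without advancing time (a new reading comes with each control period).
- manip.snapshot(name): name is "scene" or "top" or "wrist"; returns the picture (400x640x3 uint8, red, green, blue); there is no depth.
- manip.calibration(name): a dict with "vfov" (degrees; the focal length in pixels is half the picture's height over the tangent of half this angle, whatever the lens; pixels are square), "cx", "cy" (the principal point, pixels), "distortion" ([k1, k2, p1, p2, k3] as OpenCV has them; the pictures are not rectified), "rvec" (rotation vector, rad) and "tvec" (3), from world to camera coordinates, as OpenCV has them; the wrist camera has in their place "T_tool_cam" (4x4, takes a point from camera to tool coordinates, whose origin is the TCP and whose axes are the flange's). Camera axes: x right, y down, z forward; pixel columns grow to the right and rows downward; lengths in m; the calibration is good to about 2 mm. A picture is of the moment at which its call begins: read the wrist's pose just before it. calibration takes no time and is no camera call.
- manip.close_job(): hands the job in; it is judged then, once.
Trained networks look in the newest picture that a camera, given by its name, has taken for a name from the list of things; names that differ only in an ending like _2 or _b are one class to them, and where a whole thing is asked for, a point or a joint stands for the part that bears it (a point fixed in the world has none). Each returns a list of dicts, best first, with "p" (0 to 1); they miss things now and then, are a little off and sometimes report something else, mostly with a low value. They report only what shows in the picture. A call takes as long as a camera call.
- manip.look_for(camera, query): "box" ([left, top, right, bottom] in pixels, round what is visible of it).
- manip.masks_of(camera, query): "mask" (400x640 bool, what is visible of it) and "box" ([left, top, right, bottom] in pixels, round what is visible of it).
- manip.landmark_of(camera, query): "centre" ([column, row] in pixels: a listed point, or the origin of a listed thing).
The state is a dict: "clock": time; "qpos": joint angles; "qd": joint speeds; "effort": joint torques, N m; "tool_pos": TCP position; "ee_rot": TCP orientation; "contact_force": force on the tool from outside, world axes, zero at the start; "torque": the same for the moment, N m; "grip_width": finger opening in m; "finger_force": force on a finger pad.
Only numpy, scipy, OpenCV 4.12 (cv2) and the standard library are available. Lean on these libraries where they do the work, as an engineer would, in place of code of your own. Each camera call takes 0.05 s, during which the arm holds its last target. There are 200 camera calls.

## Task

The bicycle gear hub standing upright in the vise has its cassette joint fitted, but the steel lock ring on top is still open. Turn the ring clockwise, seen from above (its two upright tabs are there to push on), until it is fully home, with its pointer on the white bar that marks the locked position, then let go and move clear. Leave the spanner, parts dish, spray can and hammer on the bench where they lie.

Things in the scene. Friction and masses are not known exactly. Their poses are not given: they have to be found in the camera images.
- gear_hub: Bicycle gear hub, aluminium, 92 mm in diameter, clamped upright in the vise by its axle at any angle about z. Origin: lower axle end, on the axis; z up. Heights above it: jaw tops 28 mm, sprocket (88 mm wide) 123, face of the fixed black bracket disc (74 mm wide) 140, lock ring top 143, tab tops 157, centre locknut (19 mm wide) 150, axle (10 mm thick) 174. Nothing else rises over the bracket.
- lock_ring (a joint): Turn of the captive steel ring (53 mm wide) about the hub axis, rad: 0 = open (pointer at the white dot), grows clockwise seen from above, 0.785 (45 degrees on) = locked, at a hard stop. Steady friction of about 0.2 N m (6 N at one tab), no spring: it stays where it is left.
- tab_a (a point): Middle of one of the ring's two upright tabs, 32 mm from the axis, 150 mm above the hub's origin. A tab is a plate along a radius, from 24 to 40 mm from the axis, 5 mm thick, its top 7 mm above this point. At joint value 0 tab_a is on the hub's +x side; it turns with the ring. The tab's flat 3 mm foot lies on its clockwise side; the side to push is bare.
- tab_b (a point): Middle of the other, identical tab, diametrically opposite tab_a (64 mm between the two points).
- pointer (a point): Tip of the ring's flat pointer, 31 mm from the axis, 90 degrees counter-clockwise of tab_a seen from above. It turns with the ring.
- locked_mark (a point): The white bar (7 by 3 mm) on the black bracket's face, 33 mm from the axis; fixed to the hub, at 45 degrees in its frame. The ring is locked when the pointer points at it. (The open mark, a white dot of 3 mm, is at 90 degrees.)
- vise: Grey bench vise, jaws 100 mm wide, fixed to the bench; origin on the bench under the jaw gap, straight below the hub axis. Jaw tops 143 mm high. Screw and tommy bar along its own -x (to 176 mm out, bar end 138 mm high), slide and base along +x (to 165 mm), 110 mm to either side.
- spanner: Steel open spanner, 180 mm long, lying on the bench; a bystander. Origin under its middle.
- parts_dish: Steel dish, 120 mm wide and 26 mm high, with small nuts in it, on the bench; a bystander. Origin at the centre of its underside.
- spray_can: White spray can with a black cap, 60 mm in diameter and 170 mm high, standing on the bench; a bystander. Origin at the centre of its underside.
- hammer: Hammer with a wooden handle, 260 mm long, lying on the bench; a bystander. Origin under its middle.

How it is judged:
By the outcome, as a careful person would: the job done as asked, in the order asked, and still so for the second after the job is handed in, with the robot touching nothing.
It also fails if it takes over 32 s, if anything falls off the work surface, if the arm or the gripper's body presses on something with over 40 N, if the wrist force passes 120 N, or if a joint passes its speed limit or range.

## Working session

There is one attempt and no reset: what is moved stays moved. The work goes in short steps, Python scripts to look and compute and a tool call to move; the robot and the scene stay as the last step left them, time stands still between calls to the robot, and variables do not carry over. Pictures are saved under pics/ and viewed, at most 10 in all, crops included, and the job is handed in when it is done.

Besides the shell and the picture viewer there is one more tool, called as a command line: name --argument value ..., lists and objects as JSON in quotes. play_rows: Moves the arm, as the interface text tells. Its arguments: {"type":"object","properties":{"deltas":{"type":"array","items":{"type":"array"}}},"required":["deltas"]}

```bash
mkdir -p pics; cat > h.py <<'E'
import numpy as np, cv2
from scipy.spatial.transform import Rotation as R
from plant import manip
def cam(name, st=None):
    c=manip.calibration(name); f=200/np.tan(np.radians(c["vfov"])/2)
    K=np.array([[f,0,c["cx"]],[0,f,c["cy"]],[0,0,1]]); d=np.array(c["distortion"],float)
    if "rvec" in c: Rm=cv2.Rodrigues(np.array(c["rvec"],float))[0]; t=np.array(c["tvec"],float).reshape(3)
    else:
        T=np.eye(4); T[:3,:3]=R.from_quat(st["ee_rot"]).as_matrix(); T[:3,3]=st["tool_pos"]
        M=np.linalg.inv(T@np.array(c["T_tool_cam"])); Rm=M[:3,:3]; t=M[:3,3]
    return K,d,Rm,t
def ray(C,p):
    K,d,Rm,t=C; u=cv2.undistortPoints(np.array([[p]],float),K,d)[0,0]
    v=Rm.T@np.array([u[0],u[1],1]); return -Rm.T@t, v/np.linalg.norm(v)
def tri(l):
    A=np.zeros((3,3)); b=np.zeros(3)
    for C,p in l:
        o,v=ray(C,p); P=np.eye(3)-np.outer(v,v); A+=P; b+=P@o
    x=np.linalg.solve(A,b); return x,[np.linalg.norm(np.cross(x-ray(C,p)[0],ray(C,p)[1]))*1e3 for C,p in l]
def atz(C,p,z):
    o,v=ray(C,p); return o+v*(z-o[2])/v[2]
def proj(C,X): return cv2.projectPoints(np.array(X,float).reshape(-1,3),cv2.Rodrigues(C[2])[0],C[3],C[0],C[1])[0].reshape(-1,2)
def snap(n,f=None):
    st=manip.read_state(); im=manip.snapshot(n)
    if f: cv2.imwrite(f"pics/{f}.png",im[:,:,::-1])
    return st,im,cam(n,st)
E
python3 - <<'E'
from h import *
np.set_printoptions(precision=3,suppress=True)
ims=[];P={}
for n in ["scene","top"]:
    st,im,C=snap(n); ims.append(im)
    for q in ["gear_hub","vise","tab_a","tab_b","pointer","locked_mark","spray_can","hammer"]:
        r=manip.landmark_of(n,q); print(n,q,[(np.round(x["centre"],1).tolist(),round(x["p"],2)) for x in r[:3]])
        if r: P.setdefault(q,[]).append((C,r[0]["centre"]))
for q,l in P.items():
    if len(l)==2: print(q,*tri(l))
cv2.imwrite("pics/a.png",cv2.resize(np.vstack(ims)[:,:,::-1],(480,600),interpolation=cv2.INTER_AREA))
st=manip.read_state();print(st)
E
```

```text
scene gear_hub [([327.5, 198.1], 0.58)]
scene vise [([323.8, 221.5], 0.75)]
scene tab_a [([332.4, 162.3], 0.77), ([319.3, 182.0], 0.64), ([166.6, 251.4], 0.15)]
scene tab_b [([332.4, 162.3], 0.77), ([319.3, 182.0], 0.64), ([166.6, 251.4], 0.15)]
scene pointer [([336.3, 179.2], 0.59), ([323.6, 221.0], 0.34)]
scene locked_mark [([334.3, 182.1], 0.78)]
scene spray_can [([196.1, 308.1], 0.88), ([329.2, 197.7], 0.25)]
scene hammer [([167.1, 252.9], 0.86)]
top gear_hub [([301.9, 203.4], 0.79)]
top vise [([300.5, 206.3], 0.89)]
top tab_a [([292.4, 200.1], 0.68), ([312.6, 186.2], 0.54), ([293.2, 183.8], 0.35)]
top tab_b [([292.4, 200.1], 0.68), ([312.6, 186.2], 0.54), ([293.2, 183.8], 0.35)]
top pointer [([293.2, 181.9], 0.62)]
top locked_mark [([297.2, 180.2], 0.6)]
top spray_can [([433.5, 180.7], 0.88)]
top hammer [([441.3, 235.0], 0.83)]
gear_hub [0.522 0.017 0.126] [np.float64(5.965608611211701), np.float64(5.965608611211727)]
vise [0.529 0.015 0.001] [np.float64(2.309565429209842), np.float64(2.309565429209774)]
tab_a [0.507 0.035 0.264] [np.float64(2.242529731974613), np.float64(2.2425
[... 265 characters left out ...]
oat64(1.9457520761974891)]
spray_can [ 0.629 -0.415 -0.01 ] [np.float64(0.7695042593226679), np.float64(0.7695042593227006)]
hammer [ 0.448 -0.439  0.007] [np.float64(7.773685224851267), np.float64(7.773685224851276)]
{'clock': 0.9, 'qpos': array([-1.432,  0.426,  0.074,  1.606, -0.034,  1.111, -0.067]), 'qd': array([-0.001,  0.002,  0.001, -0.   , -0.001,  0.001, -0.   ]), 'effort': array([ -0.001, -93.552,   3.663, -45.451,  -0.049,   0.013,   0.   ]), 'tool_pos': array([0.192, 0.647, 0.205]), 'ee_rot': array([ 0.144,  0.99 , -0.   , -0.   ]), 'contact_force': array([-0.212,  0.307,  0.031]), 'torque': array([ 0.015, -0.01 ,  0.029]), 'finger_force': 0.0, 'grip_width': 0.09401261693881999}
```

View pics/a.png

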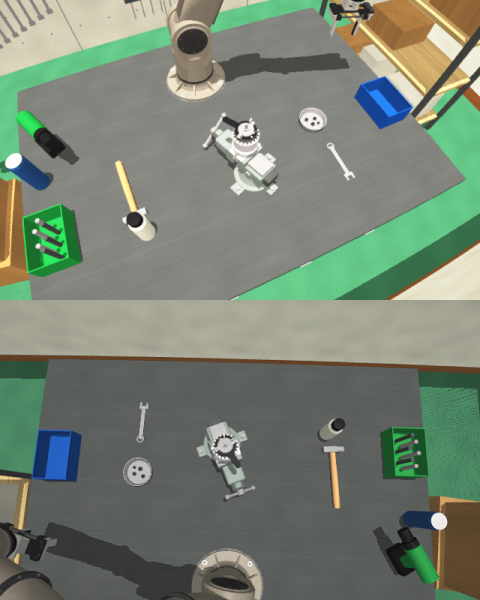

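The overview shows the vise and hub near (0.53, 0.015), with the can and hammer on its right and the dish and spanner on its left. Next I'll raise the arm and bring the wrist camera over the hub.

```bash
python3 - <<'E'
from h import *
np.set_printoptions(precision=3,suppress=True)
c=manip.calibration("wrist");print(np.array(c["T_tool_cam"]),c["vfov"])
C=cam("top")
a=atz(C,[292.4,200.1],.265);b=atz(C,[312.6,186.2],.265);print(a,b,(a+b)/2,np.linalg.norm(a-b),np.degrees(np.arctan2(*(b-a)[1::-1])))
for n,p in(("ptr",[293.2,181.9]),("mark",[297.2,180.2])): print(n,atz(C,p,.257))
st=manip.read_state(); Rt=R.from_quat(st["ee_rot"]).as_matrix();print(Rt)
for tgt in ([.45,.02,.48],): print(Rt.T@(np.array(tgt)-st["tool_pos"]))
E
```

```text
[[-0.001 -0.969 -0.245  0.071]
 [ 1.    -0.001 -0.001 -0.001]
 [ 0.    -0.245  0.969 -0.178]
 [ 0.     0.     0.     1.   ]] 69.04723890724192
[0.506 0.033 0.265] [ 0.544 -0.018  0.265] [0.525 0.008 0.265] 0.06331223969259694 -53.39029414716674
ptr [0.555 0.033 0.257]
mark [0.56  0.023 0.257]
[[-0.959  0.285 -0.   ]
 [ 0.285  0.959 -0.   ]
 [ 0.    -0.    -1.   ]]
[-0.426 -0.528 -0.275]
```

play_rows --deltas '[[[-0.025,-0.026,-0.027],[0,0,0],0],[[-0.025,-0.026,-0.027],[0,0,0],0],[[-0.025,-0.026,-0.027],[0,0,0],0],[[-0.025,-0.026,-0.027],[0,0,0],0],[[-0.025,-0.026,-0.027],[0,0,0],0],[[-0.025,-0.026,-0.027],[0,0,0],0],[[-0.025,-0.026,-0.027],[0,0,0],0],[[-0.025,-0.026,-0.027],[0,0,0],0],[[-0.025,-0.026,0],[0,0,0],0],[[-0.025,-0.026,0],[0,0,0],0],[[-0.025,-0.026,0],[0,0,0],0],[[-0.025,-0.026,0],[0,0,0],0]]'

```text
clock: 2.1
tool_pos: [0.3914, 0.261, 0.4217]
ee_rot: [0.144, 0.99, 0.0, 0.0]
contact_force: [0.9, -1.1, -0.2]
grip_width: 0.094
finger_force: 0.0
```

play_rows --deltas '[[[-0.025,-0.026,0],[0,0,0],0],[[-0.025,-0.026,0],[0,0,0],0],[[-0.025,-0.026,0],[0,0,0],0],[[-0.025,-0.026,0],[0,0,0],0],[[-0.025,-0.026,0],[0,0,0],0],[[-0.025,-0.026,0],[0,0,0],0],[[-0.025,-0.026,0],[0,0,0],0],[[-0.025,-0.026,0],[0,0,0],0],[[0,0,0],[0,0,0],0]]'

```text
clock: 3.0
tool_pos: [0.5244, 0.0016, 0.4217]
ee_rot: [0.147, 0.989, -0.0, 0.0]
contact_force: [-0.2, 0.5, -0.4]
grip_width: 0.0936
finger_force: 0.0
```

```bash
cat > look.py <<'E'
from h import *
import sys,json
np.set_printoptions(precision=4,suppress=True)
st,im,C=snap("wrist"); print(st["clock"],st["tool_pos"],st["ee_rot"],st["qpos"])
cv2.imwrite(f"pics/{sys.argv[1]}.png",im[:,:,::-1])
for q in ["gear_hub","tab_a","pointer","locked_mark"]:
    z={"tab_a":.265,"gear_hub":.115}.get(q,.257)
    for x in manip.landmark_of("wrist",q)[:3]: print(q,np.round(x["centre"],1),round(x["p"],2),atz(C,x["centre"],z))
E
python3 look.py w1
```

```text
3.0 [0.5244 0.0016 0.4217] [ 0.1468  0.9892 -0.0005  0.0005] [-0.7928  0.031   0.6983  1.6522 -0.0189  1.465   1.1833]
gear_hub [327.1 162.4] 0.68 [0.521  0.0178 0.115 ]
tab_a [318.4 201.9] 0.72 [ 0.5432 -0.0043  0.265 ]
tab_a [344.  159.5] 0.58 [0.5034 0.0386 0.265 ]
pointer [353.2 197.4] 0.57 [0.5521 0.0372 0.257 ]
locked_mark [342.8 205. ] 0.65 [0.5577 0.0225 0.257 ]
```

View pics/w1.png

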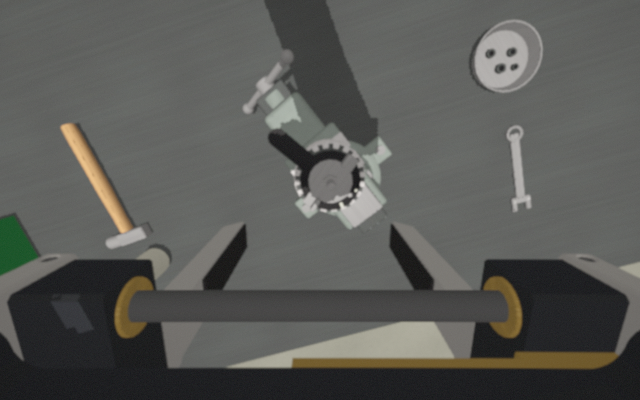

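The wrist view shows the hub at about (332, 180) px with the axle centred, and the two tabs at (318, 202) and (344, 160). I'll turn the tool to the push side and go closer.

play_rows --deltas '[[[0,0.012,0.004],[0,0,0.14],0],[[0,0,0.004],[0,0,0.14],0],[[0,0,0.004],[0,0,0.14],0],[[0,0,0.004],[0,0,0.14],0],[[0,0,0.004],[0,0,0.14],0],[[0,0,0.004],[0,0,0.14],0],[[0,0,0.004],[0,0,0.14],0],[[0,0,0.004],[0,0,0.14],0],[[0,0,0.004],[0,0,0.14],0],[[0,0,0.004],[0,0,0.14],0],[[0,0,0.004],[0,0,0.14],0],[[0,0,0.004],[0,0,0.14],0]]'

```text
clock: 4.45
tool_pos: [0.5265, 0.0187, 0.3734]
ee_rot: [0.834, 0.552, 0.0, -0.0]
contact_force: [0.3, 0.4, 0.2]
grip_width: 0.0941
finger_force: 0.0
```

play_rows --deltas '[[[0,0,0],[0,0,0],0],[[0,0,0],[0,0,0],0]]'

```text
clock: 4.65
tool_pos: [0.5267, 0.0183, 0.3736]
ee_rot: [0.831, 0.556, 0.0, -0.0]
contact_force: [-0.5, -0.7, 0.1]
grip_width: 0.094
finger_force: 0.0
```

```bash
python3 look.py w2; python3 -c "
import cv2;i=cv2.imread('pics/w2.png');cv2.imwrite('pics/w2c.png',cv2.resize(i[80:300,200:460],None,fx=2.7,fy=2.7,interpolation=cv2.INTER_CUBIC))"
```

```text
4.65 [0.5267 0.0183 0.3736] [ 0.8314  0.5557  0.0001 -0.0001] [-0.8563  0.0571  0.7482  1.7329 -0.0399  1.3669 -0.4932]
gear_hub [315.9 169.6] 0.91 [0.5251 0.0222 0.115 ]
tab_a [344.8 211.8] 0.93 [ 0.5456 -0.0086  0.265 ]
tab_a [289.3 181. ] 0.76 [0.5059 0.0428 0.265 ]
pointer [332.  171.8] 0.93 [0.5488 0.0337 0.257 ]
pointer [345.6 175.8] 0.66 [0.5601 0.0245 0.257 ]
```

View pics/w2c.png

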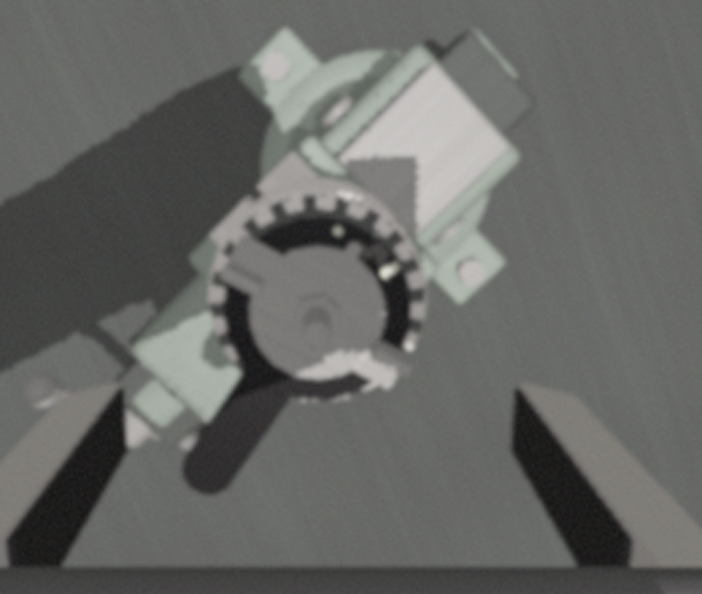

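```bash
python3 - <<'E'
from h import *
np.set_printoptions(precision=4,suppress=True)
st=manip.read_state();C=cam("wrist",st)
a=atz(C,[344.8,211.8],.265);b=atz(C,[289.3,181],.265);m=(a+b)/2;print(m,np.linalg.norm(a-b))
ax=atz(C,[200+316/2.7,80+316/2.7],.289);print("axle",ax)
for n,p,z in(("dot",[325.2,165.2],.255),("bar",[343.7,180.7],.255),("ptr",[332,171.8],.257),("tabA",[344.8,211.8],.265),("tabB",[289.3,181],.265)):
    X=atz(C,p,z)
    for c in(m,ax): d=X-c;print(n,X,np.hypot(*d[:2]),np.degrees(np.arctan2(d[1],d[0])))
Rt=R.from_quat(st["ee_rot"]).as_matrix();print(Rt)
E
```

```text
[0.526  0.0165 0.265 ] 0.0649666915936966
axle [0.5279 0.0218 0.289 ]
dot [0.5452 0.0416 0.255 ] 0.031655689585750914 52.69516016688704
dot [0.5452 0.0416 0.255 ] 0.026350945982007275 48.95733019322871
bar [0.5567 0.0193 0.255 ] 0.030867893513543763 5.275810508048093
bar [0.5567 0.0193 0.255 ] 0.028959860040344468 -4.886574467533842
ptr [0.5491 0.033  0.257 ] 0.02837462021993136 35.57067834690315
ptr [0.5491 0.033  0.257 ] 0.023974544908915745 27.851591851649687
tabA [ 0.5457 -0.0093  0.265 ] 0.032483345796848265 -52.52839178889945
tabA [ 0.5457 -0.0093  0.265 ] 0.03586077543915193 -60.09418932656128
tabB [0.5062 0.0422 0.265 ] 0.032483345796848334 127.47160821110073
tabB [0.5062 0.0422 0.265 ] 0.029794606975090707 136.58979775806608
[[ 0.386   0.9225  0.0002]
 [ 0.9225 -0.386   0.0001]
 [ 0.0001  0.0001 -1.    ]]
```

The close-up shows the white dot at (325, 165), the bar at (344, 181) and the pointer at (332, 172). The tabs are at (345, 212) and (289, 181). The ring is about 14° on, with about 31° to go. I'll come down with the fingers counter-clockwise of both tabs.

play_rows --deltas '[[[-0.002,0,0],[0,0,0],92],[[0,0,0.004],[0,0,0],92],[[0,0,0.01],[0,0,0],92],[[0,0,0.01],[0,0,0],92],[[0,0,0.01],[0,0,0],92],[[0,0,0.01],[0,0,0],92],[[0,0,0.01],[0,0,0],92],[[0,0,0.01],[0,0,0],92],[[0,0,0.01],[0,0,0],92],[[0,0,0.01],[0,0,0],92],[[0,0,0.008],[0,0,0],92],[[0,0,0],[0,0,0],92]]'

```text
clock: 6.1
tool_pos: [0.5256, 0.0157, 0.2804]
ee_rot: [0.833, 0.553, -0.001, -0.0]
contact_force: [-0.4, -0.4, 0.4]
grip_width: 0.0604
finger_force: 0.0
```

```bash
python3 look.py w3; python3 -c "
import cv2;i=cv2.imread('pics/w3.png');cv2.imwrite('pics/w3c.png',cv2.resize(i[120:380,160:480],None,fx=2.3,fy=2.3,interpolation=cv2.INTER_CUBIC))"
```

```text
6.1 [0.5256 0.0157 0.2804] [ 0.833   0.5533 -0.0008 -0.0001] [-0.8267  0.1284  0.7529  1.8764 -0.0945  1.1743 -0.4393]
gear_hub [316.9 177.7] 0.91 [0.5273 0.023  0.115 ]
tab_a [273.9 204.2] 0.83 [0.5041 0.0427 0.265 ]
tab_a [359.5 244.7] 0.74 [ 0.5479 -0.0083  0.265 ]
tab_a [340.2 188.1] 0.22 [0.5505 0.0355 0.265 ]
pointer [339.1 189.8] 0.63 [0.5492 0.0328 0.257 ]
locked_mark [357.2 200.6] 0.88 [0.5582 0.0204 0.257 ]
```

View pics/w3c.png

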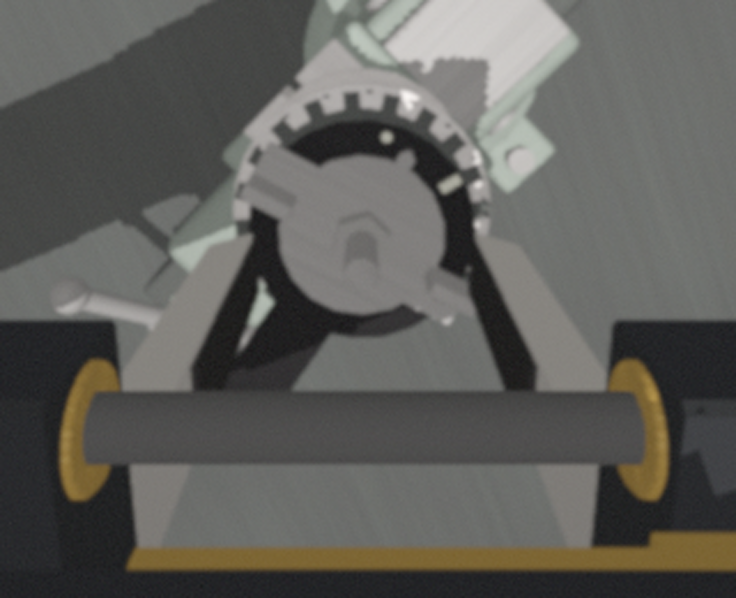

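The fingers straddle the hub on the push sides of both tabs, with tips at (269, 223) and (369, 223) px. The pointer is just past the dot. Next I'll lower and turn.

play_rows --deltas '[[[0.001,0,0.006],[0,0,0],92],[[0,0,0.006],[0,0,0],92],[[0,0,0.006],[0,0,0],92],[[0,0,0],[0,0,0],92],[[0,0,0],[0,0,0.06],92],[[0,0,0],[0,0,0.06],92],[[0,0,0],[0,0,0.06],92],[[0,0,0],[0,0,0.06],92],[[0,0,0],[0,0,0.06],92],[[0,0,0],[0,0,0.06],92],[[0,0,0],[0,0,0.06],92],[[0,0,0],[0,0,0],92]]'

```text
clock: 7.55
tool_pos: [0.5258, 0.0161, 0.2633]
ee_rot: [0.931, 0.366, -0.001, 0.0]
contact_force: [-2.6, -2.8, 0.9]
grip_width: 0.06
finger_force: 2.2
```

```bash
python3 -c "
from h import *
s=manip.read_state();print(s['torque'],s['contact_force'],s['tool_pos'])"; python3 look.py w4; python3 -c "
import cv2;i=cv2.imread('pics/w4.png');cv2.imwrite('pics/w4c.png',cv2.resize(i[120:380,160:480],None,fx=2.3,fy=2.3,interpolation=cv2.INTER_CUBIC))"
```

```text
[-0.76846373  0.98226644  0.15705383] [-2.55184386 -2.84210487  0.89444695] [0.52576911 0.01605579 0.26325138]
7.55 [0.5258 0.0161 0.2633] [ 0.9305  0.3663 -0.0009  0.0001] [-0.866   0.1532  0.8072  1.9007 -0.1209  1.1389 -0.8345]
gear_hub [313.9 181.8] 0.72 [0.5271 0.0231 0.115 ]
tab_a [363.8 253.5] 0.96 [ 0.5377 -0.0146  0.265 ]
pointer [333.3 191.7] 0.81 [0.5531 0.0273 0.257 ]
pointer [346.7 191.2] 0.52 [0.5593 0.0211 0.257 ]
locked_mark [345.6 190.9] 0.62 [0.5589 0.0218 0.257 ]
```

View pics/w4c.png

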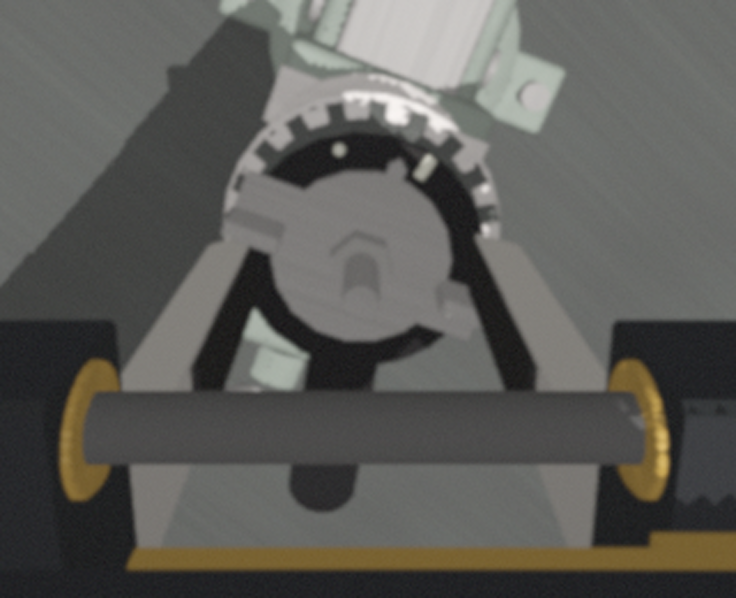

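The ring is turning. The pointer is at (333, 193) px and the bar at (345, 193), so roughly 15 to 18° remain.

play_rows --deltas '[[[0,0,0],[0,0,0.05],92],[[0,0,0],[0,0,0.05],92],[[0,0,0],[0,0,0.05],92],[[0,0,0],[0,0,0.05],92],[[0,0,0],[0,0,0.03],92],[[0,0,0],[0,0,0],92]]'

```text
clock: 8.4
tool_pos: [0.5258, 0.0161, 0.2633]
ee_rot: [0.966, 0.258, -0.001, 0.0]
contact_force: [-4.8, -4.1, 1.7]
grip_width: 0.0602
finger_force: 2.6
```

```bash
python3 -c "
from h import *
s=manip.read_state();print(s['torque'],s['contact_force'],s['tool_pos'])"; python3 look.py w5; python3 -c "
import cv2;i=cv2.imread('pics/w5.png');cv2.imwrite('pics/w5c.png',cv2.resize(i[120:380,160:480],None,fx=2.3,fy=2.3,interpolation=cv2.INTER_CUBIC))"
```

```text
[-1.03095043  1.29668353  0.14432683] [-4.77055577 -4.0895844   1.7197816 ] [0.52576193 0.01606048 0.26325053]
8.4 [0.5258 0.0161 0.2633] [ 0.9662  0.2578 -0.0009  0.0002] [-0.8926  0.1572  0.8395  1.9017 -0.1278  1.1392 -1.0547]
gear_hub [317.7 187.3] 0.71 [0.5254 0.0156 0.115 ]
tab_a [366.1 252.4] 0.89 [ 0.5319 -0.0174  0.265 ]
tab_a [268.8 219.2] 0.77 [0.5205 0.0486 0.265 ]
pointer [336.1 193.2] 0.82 [0.5551 0.0187 0.257 ]
pointer [580.  246.2] 0.28 [ 0.6055 -0.1436  0.257 ]
locked_mark [335.5 188.5] 0.7 [0.5576 0.0206 0.257 ]
```

View pics/w5c.png

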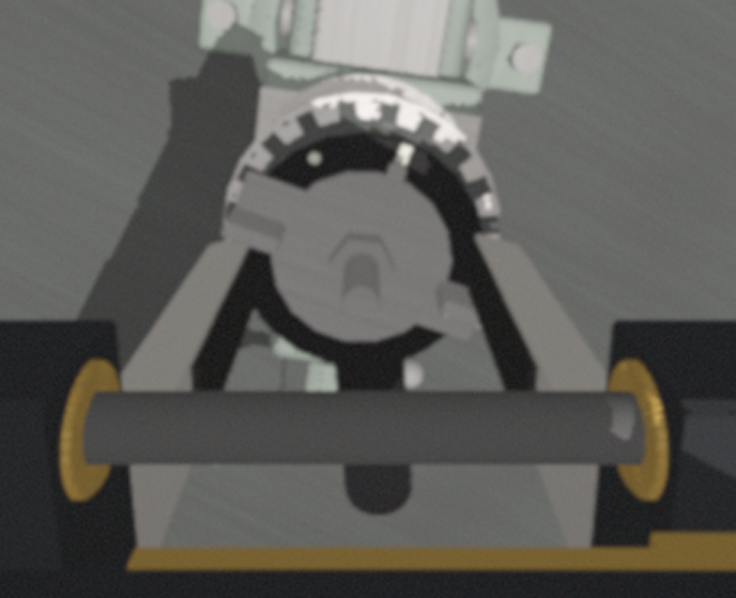

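The pointer is almost on the bar, which is at (336, 187) px. I'll push on in small steps until the stop shows in the torque.

play_rows --deltas '[[[0,0,0],[0,0,0.02],92],[[0,0,0],[0,0,0.02],92],[[0,0,0],[0,0,0],92]]'

```text
clock: 8.95
tool_pos: [0.5255, 0.016, 0.2632]
ee_rot: [0.971, 0.239, -0.001, 0.0]
contact_force: [-7.3, -5.2, 3.1]
grip_width: 0.0598
finger_force: 11.2
```

```bash
python3 -c "
from h import *
s=manip.read_state();print(s['torque'],s['contact_force'],s['tool_pos'],R.from_quat(s['ee_rot']).as_euler('zyx',degrees=True)[0])"
```

```text
[-1.15196374  1.95161506  0.80323232] [-7.34757777 -5.16178496  3.06586188] [0.5254848  0.01595922 0.26322628] -27.642177217012446
```

play_rows --deltas '[[[0,0,0],[0,0,0.02],92],[[0,0,0],[0,0,0.02],92],[[0,0,0],[0,0,0],92]]'

```text
clock: 9.25
tool_pos: [0.5254, 0.0159, 0.2632]
ee_rot: [0.976, 0.22, -0.001, 0.0]
contact_force: [-9.1, -5.4, 4.0]
grip_width: 0.0602
finger_force: 26.1
```

```bash
python3 -c "
from h import *
s=manip.read_state();print(s['torque'],s['contact_force'],s['tool_pos'],R.from_quat(s['ee_rot']).as_euler('zyx',degrees=True)[0])"
```

```text
[-1.3568597   2.13289756  1.79956551] [-9.07772166 -5.42789688  4.01246042] [0.52541791 0.01593013 0.26323797] -25.41425400541507
```

The torque rose from 0.14 to 1.8 N m, so the ring is against the stop. I'll back off and rise.

play_rows --deltas '[[[0,0,0],[0,0,-0.05],92],[[0,0,0],[0,0,-0.1],92],[[0,0,0],[0,0,-0.1],92],[[0,0,0],[0,0,0],92],[[0,0,-0.01],[0,0,0],92],[[0,0,-0.02],[0,0,0],92],[[0,0,-0.02],[0,0,0],92],[[0,0,-0.02],[0,0,0],92],[[0,0,-0.02],[0,0,0],92],[[0,0,-0.02],[0,0,0],92],[[0,0,0],[0,0,0],92],[[0,0,0],[0,0,0],92]]'

```text
clock: 10.45
tool_pos: [0.5266, 0.0167, 0.3739]
ee_rot: [0.941, 0.339, 0.0, -0.0]
contact_force: [-1.3, -0.4, -0.1]
grip_width: 0.06
finger_force: 0.0
```

```bash
python3 look.py w6; python3 -c "
from h import *
s=manip.read_state();print(s['torque'],s['contact_force'])
i=cv2.imread('pics/w6.png');cv2.imwrite('pics/w6c.png',cv2.resize(i[110:270,220:420],None,fx=3.7,fy=3.7,interpolation=cv2.INTER_CUBIC))"
```

```text
10.45 [0.5266 0.0167 0.3739] [ 0.9409  0.3387  0.0004 -0.0001] [-0.917   0.0567  0.8168  1.7356 -0.0426  1.3665 -0.9722]
gear_hub [315.8 169.2] 0.98 [0.5277 0.0212 0.115 ]
tab_a [290.6 180.8] 0.72 [0.5209 0.0471 0.265 ]
tab_a [346.7 211.7] 0.67 [ 0.5323 -0.0176  0.265 ]
pointer [334.5 168.1] 0.58 [0.5581 0.0203 0.257 ]
locked_mark [335.  168.9] 0.68 [0.5578 0.0194 0.257 ]
[0.00017398 0.14213493 0.02719264] [0.48089674 0.48883886 0.29556012]
```

View pics/w6c.png

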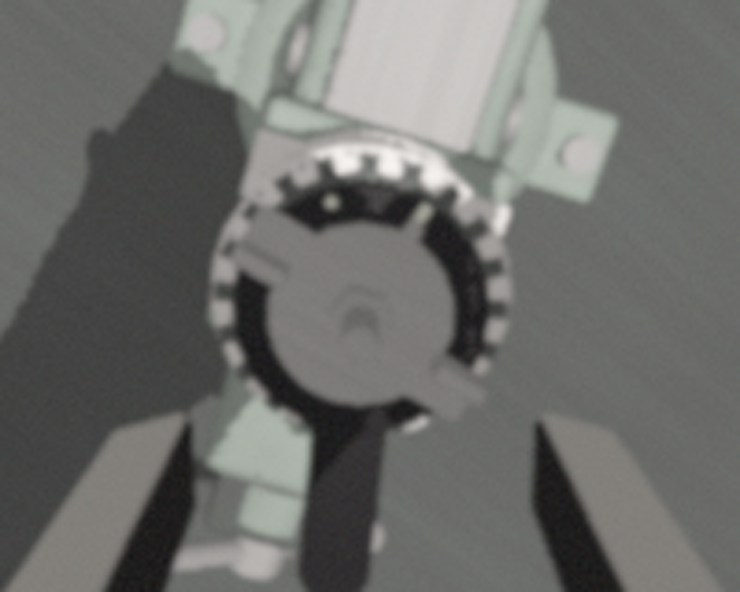

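The pointer at (333, 170) px lies on the white bar at (335, 168), the ring came up firmly against its stop, and the gripper is clear above it. I'm handing in.

```bash
python3 -c "
from plant import manip
print(manip.close_job())"
```

```text
the job is handed in; nothing more can be done
None
```

The lock ring is turned clockwise to its hard stop with the pointer on the white bar, the gripper was raised clear, nothing else was touched, and the job was handed in at about 10.5 s.

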